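# Set the post-mounted optics on their base plates

### The job

Rebuild the optical setup: put each of the four post-mounted optics on the base plate that has the same shape and size as its foot, upright and centred so that a border of the plate shows all round, with the square and the oblong foot squared up to their plates. Keep the optics upright throughout, and leave the empty post holder and the screwdriver where they are.

Things in the scene. Friction and masses are not known exactly. Their poses are not given: they have to be found in the camera images.
- mirror: Mirror on a post; its foot is a LARGE ROUND disc, 64 mm in diameter and 12 mm thick. Origin: centre of the foot's underside, z up; post and head centred over it. Head: upright square, 40 mm wide along y, 14 mm thick along x, 70 to 110 mm above the origin, flush round glass 28 mm across. Black, with a steel post; 0.2 to 0.4 kg. Grasp by the head from above.
- lens: Lens on a post; its foot is SQUARE, 50 x 50 mm and 12 mm thick, sides along its x and y. Origin: centre of the foot's underside, z up; post and head centred over it. Head: round ring 40 mm in diameter, axis along x, 14 mm thick, centred 90 mm above the origin, flush glass. Black, with a steel post; 0.2 to 0.4 kg. Grasp by the head from above.
- slide: Slide holder on a post; its foot is OBLONG, 36 mm along its x, 84 mm along its y, 12 mm thick. Origin: centre of the foot's underside, z up; post and head centred over it. Head: upright square, 40 mm wide along y, 14 mm thick along x, 70 to 110 mm above the origin, flush amber glass 24 mm square. Black, with a steel post; 0.2 to 0.4 kg. Grasp by the head from above.
- pinhole: Pinhole on a post; its foot is a SMALL ROUND disc, 40 mm in diameter and 12 mm thick. Origin: centre of the foot's underside, z up; post and head centred over it. Head: upright plate, 28 mm wide along y, 14 mm thick along x, 80 to 110 mm above the origin, flush brass disc in its faces. Black, with a steel post; 0.2 to 0.4 kg. Grasp by the head from above.
- plate_big_round: Large round base plate of dark steel, 84 mm in diameter, 4 mm thick, flat-topped, no rim, screwed to the perforated aluminium breadboard. Its origin is the centre of its underside, 12 mm above the bench (on the breadboard), z up. It is fixed. For the mirror with the large round foot.
- plate_square: Square base plate of dark steel, 70 x 70 mm, 4 mm thick, flat-topped, no rim, screwed to the breadboard; sides along its x and y. Its origin is the centre of its underside, 12 mm above the bench (on the breadboard), z up. It is fixed. For the lens with the square foot.
- plate_oblong: Oblong base plate of dark steel, 56 mm along its x, 104 mm along its y, 4 mm thick, flat-topped, no rim, screwed to the breadboard. Its origin is the centre of its underside, 12 mm above the bench (on the breadboard), z up. It is fixed. For the slide holder with the oblong foot.
- plate_small_round: Small round base plate of dark steel, 60 mm in diameter, 4 mm thick, flat-topped, no rim, screwed to the breadboard. Its origin is the centre of its underside, 12 mm above the bench (on the breadboard), z up. It is fixed. For the pinhole with the small round foot.
- post_holder: Bystander, loose: an empty post holder, black cylinder 31 mm in diameter and 58 mm tall with a round steel base 48 mm across, standing at the left edge of the breadboard. Origin at the centre of its underside. To be left alone.
- driver: Bystander, loose: a screwdriver about 170 mm long lying at the right edge of the breadboard. Its x axis runs along it, handle towards -x. To be left alone.
Mind the look-alikes: they are no part of the job. Leave any turquoise look-alike of the pinhole alone. What is shaped like the slide but yellow is not meant.

How it is judged:
At the end, for the whole second after the job is handed in: Each optic stands upright (0.06 rad) and at rest, foot flat (3 mm) on the plate that matches it, centres within 12 mm; the oblong foot within 0.2 rad of its plate's long side (either way round), the square foot within 0.2 rad of its plate's sides (any quarter turn) (horizontal distance between mirror and plate_big_round below 0.012 m and z of mirror in the frame of plate_big_round between 0.001 and 0.007 m and angle between each of mirror, lens, slide, pinhole's own z axis and vertical below 0.06 rad and linear speed of each of mirror, lens, slide, pinhole below 0.02 m/s and angular speed of each of mirror, lens, slide, pinhole below 0.2 rad/s and horizontal distance between lens and plate_square below 0.012 m and z of lens in the frame of plate_square between 0.001 and 0.007 m and horizontal distance between slide and plate_oblong below 0.012 m and z of slide in the frame of plate_oblong between 0.001 and 0.007 m and horizontal distance between pinhole and plate_small_round below 0.012 m and z of pinhole in the frame of plate_small_round between 0.001 and 0.007 m and angle between the y axis of slide and the y axis of plate_oblong, either way round below 0.2 rad and (angle between the x axis of lens and the x axis of plate_square, either way round below 0.2 rad or angle between the x axis of lens and the y axis of plate_square, either way round below 0.2 rad)); the robot touches nothing.
It fails at once if an optic is tipped over or carried far from upright (angle between any of mirror, lens, slide, pinhole's own z axis and vertical above 0.6 rad).
It fails at once if the post holder or the screwdriver is disturbed (distance of any of post_holder, driver from where it was at the start of the episode above 0.02 m or angle between post_holder's own z axis and vertical above 0.3 rad).
It also fails if it takes over 106 s, if anything falls off the work surface, if the arm or the gripper's body presses on something with over 40 N, if the wrist force passes 120 N, or if a joint passes its speed limit or range.

### The arm

A 6-joint arm with a two-finger parallel gripper is mounted at the origin on the work surface. World frame = base frame: x ahead of the robot, y to its left, z up, the work surface at z = 0. Lengths are in m, angles in rad, forces in N, time in s.
With the tool pointing down it reaches from about 0.25 to 0.725 m from the base axis. Payload 4 kg.
Tool frame: the origin (TCP) lies midway between the tips of the shut fingers; the grasp point (between the pads) lies 19 mm behind it; z points along the fingers, y is the line along which they close (so a half turn about z gives the same grasp; the last joint's range is limited). The gripper opens to 85 mm and grips with 20 to 120 N. Pads are 22 mm wide; open, the fingers measure 114 mm over their backs; the gripper's body (76 mm by 85 mm) begins 54 mm behind the grasp point. The pads swing forward as they close: fully open they stand 13 mm farther back than shut.
Start: joints at [1.137, 0.241, 0.005, 1.335, 0, 1.571], TCP at [0.21, 0.454, 0.199] pointing down, gripper open.
Joint ranges: [-2.72, 2.72], [-1.05, 1.87], [-1.09, 1.28], [-1.99, 2.15], [-1.42, 1.44], [-3.14, 3.14]. Speed limits (rad/s): [2.79, 2.79, 3.14, 3.14, 3.14, 3.14].

### API

Orientations are given as a unit quaternion [x, y, z, w].
In Python, from workcell import get_obs, camera, job_done, silhouettes gives the robot as it stands. The module is installed in compiled form; this text tells all that it offers.
- The arm moves only by the tool drive_tool, never from a script. Its argument "increments" is a list of rows, each a list of 3 entries, a list of its own where there are three numbers: the shift along the world's x, y, z in mm, then the turn, a rotation vector about the world's x, y, z in degrees, then the opening, from 0 (shut) to 1 (fully open). A call has 1 to 8 rows; each row shifts and turns the commanded pose from where the row before left it; what a row does not reach is not made up. A row lasts 1/12 s, in which the tool goes at most 41.7 mm and 7.16 degrees, less where a joint would pass 70% of its speed; a pose out of reach is approached as far as the arm can. A call is refused whole if a number of a shift passes 41.7 or a number of a turn 7.16, either way. A call with a gripper value outside its range is refused whole. The fingers move at their own pace and stop on an object; the grip force is fixed at half the most. Time passes only in rows, so rows that do not move let the fingers close. It gives the time, the measured TCP pose, the force, the opening and the grip force at its end, in the units of the state.
- get_obs(): the state, without advancing time (a new reading comes with each control period).
- camera(name): name is "side" or "top"; returns a dict with "image" (420x560x3 uint8, red, green, blue), "K" (3x3 intrinsics, pixels), "k1" (the pictures are not rectified: a ray, as slopes to the right and down, at radius r is drawn at 1 + k1 r^2 times it, then the intrinsics apply), "view" (4x4, takes a point from world to camera coordinates). Camera axes: x right, y down, z forward; pixel columns grow to the right and rows downward; lengths in m; the calibration is good to about 2 mm. A picture is of the moment at which its call begins. There is no depth.
- job_done(): hands the job in; it is judged then, once.
Trained networks look in a picture, given as the dict that the camera call returned (one of the last four; its "shot" number tells which), for a name from the list of things; names that differ only in an ending like _2 or _b are one class to them, and where a whole thing is asked for, a point or a joint stands for the part that bears it (a point fixed in the world has none). Each returns a list of dicts, best first, with "conf" (0 to 1); they miss things now and then, are a little off and sometimes report something else, mostly with a low value. They report only what shows in the picture. A call takes as long as a camera call. They do not tell look-alikes from the thing itself.
- silhouettes(query, picture): "region" (420x560 bool, what is visible of it) and "bbox" ([left, top, right, bottom] in pixels, round what is visible of it).
The state is a dict: "clock": time; "joint_pos": joint angles; "joint_vel": joint speeds; "tau": joint torques, N m; "eef_pos": TCP position; "tool_rot": TCP orientation; "ft_force": force on the tool from outside, world axes, zero at the start; "ft_torque": the same for the moment, N m; "grip_width": finger opening in m; "grasp_force": force on a finger pad.
Only numpy, scipy, OpenCV 4.12 (cv2) and the standard library are available. Lean on these libraries where they do the work, as an engineer would, in place of code of your own. Each camera call takes 0.05 s, during which the arm holds its last target. There are 200 camera calls.

## Working session

There is one attempt and no reset: what is moved stays moved. The work goes in short steps, Python scripts to look and compute and a tool call to move; the robot and the scene stay as the last step left them, time stands still between calls to the robot, and variables do not carry over. Pictures are saved under pics/ and viewed, at most 14 in all, crops included, and the job is handed in when it is done.

Besides the shell and the picture viewer there is one more tool, called after "Call:" as a command line: name --argument value ..., lists and objects as JSON in quotes. drive_tool: Moves the arm, as the interface text tells. Its arguments: {"type":"object","properties":{"increments":{"type":"array"}},"required":["increments"]}

```bash
mkdir -p pics; cat > h.py <<'E'
import numpy as np,cv2
from workcell import get_obs,camera,job_done,silhouettes
def save(c,n,crop=None,s=1):
    im=c["image"][...,::-1]
    if crop: im=im[crop[1]:crop[3],crop[0]:crop[2]]
    cv2.imwrite("pics/"+n,cv2.resize(im,None,fx=s,fy=s,interpolation=cv2.INTER_CUBIC))
def proj(c,P):
    P=np.atleast_2d(P);V=c["view"];q=P@V[:3,:3].T+V[:3,3]
    xy=q[:,:2]/q[:,2:];r2=(xy**2).sum(1,keepdims=True);xy=xy*(1+c["k1"]*r2)
    return xy@c["K"][:2,:2].T+c["K"][:2,2]
def ray(c,uv):
    d=np.linalg.solve(c["K"],[uv[0],uv[1],1])[:2];s=d.copy()
    for _ in range(20): s=d/(1+c["k1"]*(s@s))
    R=c["view"][:3,:3];return -R.T@c["view"][:3,3],R.T@np.r_[s,1]
def onz(c,uv,z):
    o,d=ray(c,uv);return o+d*(z-o[2])/d[2]
E
python3 - <<'E'
from h import *
for n in("top","side"):
    c=camera(n);save(c,n+"0.png",s=1.4)
    print(n,ray(c,(280,210)),c["K"][0,0],c["k1"])
    for q in["mirror","lens","slide","pinhole","plate_big_round","plate_square","plate_oblong","plate_small_round","post_holder","driver"]:
        print(q,[(round(float(d["conf"]),2),[int(x) for x in d["bbox"]]) for d in silhouettes(q,c)])
E
```

```text
top (array([0.23175128, 0.00181945, 1.38327043]), array([ 0.12131443, -0.00828095, -0.99273709])) 423.29140190149076 0.01437608357223636
mirror [(0.73, [240, 128, 258, 153])]
lens [(0.75, [292, 185, 306, 204]), (0.61, [252, 189, 269, 206])]
slide [(0.93, [150, 266, 171, 293]), (0.75, [88, 178, 115, 206]), (0.74, [186, 184, 206, 197])]
pinhole [(0.56, [351, 179, 365, 196]), (0.48, [437, 149, 460, 168])]
plate_big_round [(0.89, [286, 138, 312, 163])]
plate_square [(0.89, [188, 137, 210, 158])]
plate_oblong [(0.6, [341, 138, 373, 155])]
plate_small_round [(0.8, [294, 186, 308, 206]), (0.22, [247, 188, 268, 204])]
post_holder [(0.51, [131, 153, 149, 171]), (0.21, [249, 189, 266, 206])]
driver [(0.64, [408, 142, 420, 185])]
side (array([-0.36919468, -1.01915417,  0.84073919]), array([ 0.50974115,  0.67621574, -0.53189494])) 447.3838234171119 -0.059606434514902704
mirror []
lens [(0.81, [272, 174, 290, 208])]
slide [(0.69, [243, 155, 260, 188]), (0.62, [206, 132, 217, 158])]
pinhole [(0.85, [290, 260, 307, 300]), (0.83, [343, 214, 356, 251]), (0.69, [444, 253, 459, 296])]
plate_big_round []
plate_square [(0.47, [275, 164, 294, 174])]
plate_oblong [(0.71, [370, 219, 399, 242])]
plate_small_round [(0.49, [300, 217, 318, 222]), (0.43, [400, 258, 423, 276])]
post_holder []
driver [(0.57, [395, 258, 422, 274])]
```

View pics/top0.png

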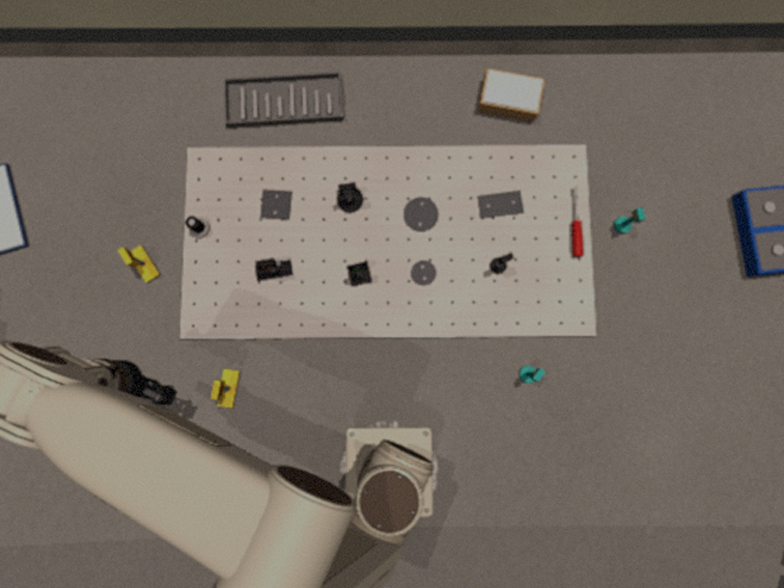

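View pics/side0.png

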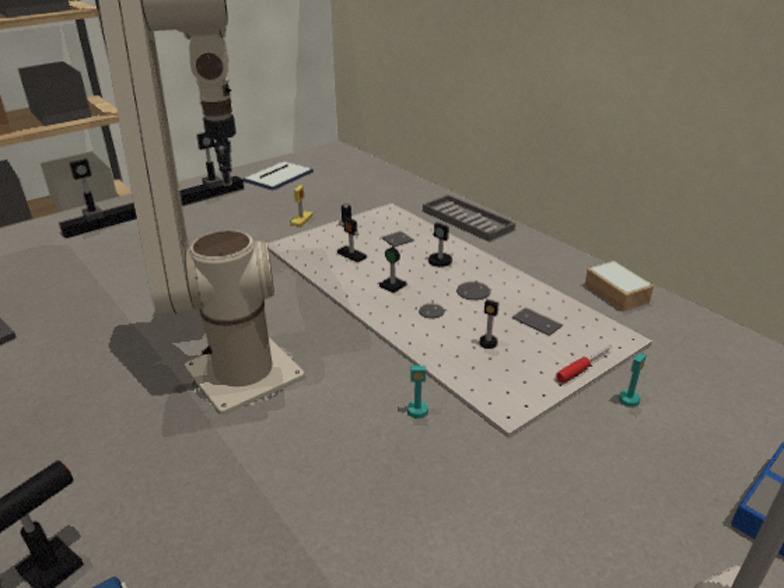

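The top view (in 560-px coordinates) shows these candidates:
- **Slide:** black at (194,192). The yellow look-alikes are at (98,187) and (160,277).
- **Pinhole:** black at (358,187). The turquoise look-alikes are at (447,158) and (379,267).
- **Mirror:** (249,137), with the post holder at (141,160).
- **Lens:** (256,195).
- **Plates:** square (198,147), big round (300,152), oblong (357,146) and small round (302,195).

I choose the black ones on the board. Next I check them in a close crop and fit models in both views.

```bash
cat > fit.py <<'E'
from h import *
from scipy.optimize import minimize
S=4
def disc(r,z,n=24,ax=2):
    a=np.linspace(0,2*np.pi,n,endpoint=False);return np.c_[r*np.cos(a),r*np.sin(a),0*a+z]
def box(w,d,z0,z1): return np.array([[x*w/2,y*d/2,z] for x in(-1,1) for y in(-1,1) for z in(z0,z1)])
def cyl(r,z0,z1): return np.r_[disc(r,z0),disc(r,z1)]
ring=np.r_[*[np.c_[0*disc(.02,0)[:,:1]+s*.007,disc(.02,0)[:,0],disc(.02,0)[:,1]+.09] for s in(-1,1)]]
post=cyl(.006,.012,.075)
M={"mirror":[cyl(.032,0,.012),post,box(.014,.04,.07,.11)],"lens":[box(.05,.05,0,.012),post,ring],
"slide":[box(.036,.084,0,.012),post,box(.014,.04,.07,.11)],"pinhole":[cyl(.02,0,.012),post,box(.014,.028,.08,.11)],
"plate_big_round":[cyl(.042,0,.004)],"plate_square":[box(.07,.07,0,.004)],"plate_oblong":[box(.056,.104,0,.004)],"plate_small_round":[cyl(.03,0,.004)]}
def rend(c,name,p,bb):
    x,y,z,t=p;m=np.zeros(((bb[3]-bb[1])*S,(bb[2]-bb[0])*S),np.uint8)
    R=np.array([[np.cos(t),-np.sin(t),0],[np.sin(t),np.cos(t),0],[0,0,1]])
    for part in M[name]:
        uv=(proj(c,part@R.T+[x,y,z])-[bb[0]-.5,bb[1]-.5])*S-.5
        cv2.fillConvexPoly(m,cv2.convexHull(np.round(uv*16).astype(np.int32)),255,shift=4,lineType=cv2.LINE_AA)
    return m/255.
def darkmask(c,bb,up=S):
    im=c["image"][bb[1]:bb[3],bb[0]:bb[2]].astype(np.float32).max(2)
    bg=np.percentile(im,75);im=cv2.resize(im,None,fx=up,fy=up,interpolation=cv2.INTER_CUBIC)
    # soft: 1 dark .. 0 board
    return np.clip((.72*bg-im)/(.12*bg)+.5,0,1)
def fit(name,cams,p0,fz=False,pad=8):
    bbs=[]
    for c in cams:
        m=np.vstack([proj(c,q+np.array([p0[0],p0[1],p0[2]])) for q in M[name]])
        lo=np.maximum(np.floor(m.min(0))-pad,0).astype(int);hi=np.ceil(m.max(0)).astype(int)+pad
        bbs.append([lo[0],lo[1],min(hi[0],560),min(hi[1],420)])
    ds=[]
    for c,b in zip(cams,bbs):
        d=darkmask(c,b)
        n,l,st,ce=cv2.connectedComponentsWithStats((d>.5).astype(np.uint8))
        if n>1:
            # keep comps overlapping initial render
            r=rend(c,name,p0,b)>.3
            for i in range(1,n):
                k=l==i
                if (k&r).sum()<.25*k.sum(): d=np.where(k,0,d)
        ds.append(d)
    def cost(q):
        p=[p0[0]+q[0]*.01,p0[1]+q[1]*.01,p0[2]+(q[3]*.01 if fz else 0),p0[3]+q[2]*.3]
        return sum(1-(np.minimum(r,d).sum()/np.maximum(r,d).sum()) for c,b,d in zip(cams,bbs,ds) for r in[rend(c,name,p,b)])/len(cams)
    best=None
    for t in np.linspace(-np.pi/2,np.pi/2,9)[:-1] if "round" not in name else [0]:
        n=4 if fz else 3;s=np.zeros(n);s[2]=t/.3
        sx=np.vstack([s]+[s+e for e in np.eye(n)*.8])
        r=minimize(cost,s,method="Nelder-Mead",options=dict(initial_simplex=sx,maxiter=150,xatol=.005,fatol=1e-4))
        if best is None or r.fun<best.fun: best=r
    q=best.x
    return np.array([p0[0]+q[0]*.01,p0[1]+q[1]*.01,p0[2]+(q[3]*.01 if fz else 0),p0[3]+q[2]*.3]),best.fun
E
cat > run.py <<'E'
from fit import *
ct,cs=camera("top"),camera("side")
save(ct,"topc.png",(130,100,430,245),2.6);save(cs,"sidec.png",(190,140,470,310),2.8)
px={"slide":(193,192),"mirror":(249,141),"lens":(256,195),"pinhole":(356,190),"plate_square":(198,147),"plate_big_round":(300,152),"plate_oblong":(357,146),"plate_small_round":(302,195)}
for n,uv in px.items():
    P=onz(ct,uv,.012); p0=[P[0],P[1],.012,0]
    for tag,cams,fz in(("both",[ct,cs],True),("top",[ct],False),("side",[cs],False)):
        p,f=fit(n,cams,p0,fz);print(n,tag,np.round(p[:3]*1000,1),round(np.degrees(p[3]),1),round(f,3))
E
time python3 run.py
```

```text
slide both [457.4 265.8  13. ] 9.7 0.251
slide top [457.2 266.9  12. ] 9.8 0.041
slide side [459.2 264.7  12. ] 8.8 0.432
mirror both [627.2  89.8  11.6] 8.8 0.312
mirror top [626.5  90.2  12. ] 7.8 0.07
mirror side [628.8  87.6  12. ] 13.4 0.517
lens both [448.9  67.4  10.9] 12.8 0.25
lens top [447.3  67.5  12. ] 13.1 0.093
lens side [449.7  65.5  12. ] 9.8 0.357
pinhole both [ 466.3 -257.8   10. ] -154.2 0.3
pinhole top [ 464.6 -256.3   12. ] 23.6 0.152
pinhole side [ 465.3 -259.6   12. ] -150.4 0.411
plate_square both [617.1 265.   11. ] -94.5 0.224
plate_square top [615.5 265.8  12. ] -94.3 0.061
plate_square side [616.8 262.4  12. ] -95.2 0.373
plate_big_round both [591.6 -79.1  10.9] 13.2 0.168
plate_big_round top [591.  -78.5  12. ] 2.9 0.064
plate_big_round side [592.  -80.3  12. ] 20.6 0.261
plate_oblong both [ 613.7 -268.8   11.1] 7.3 0.07
plate_oblong top [ 612.2 -266.8   12. ] 7.9 0.07
plate_oblong side [ 613.4 -269.9   12. ] 7.3 0.057
plate_small_round both [451.2 -82.6  10.6] 3.8 0.099
plate_small_round top [450.6 -82.   12. ] 2.9 0.107
plate_small_round side [450.6 -84.4  12. ] 5.7 0.082
real	0m14.932s
user	0m10.823s
sys	0m0.498s
```

View pics/topc.png

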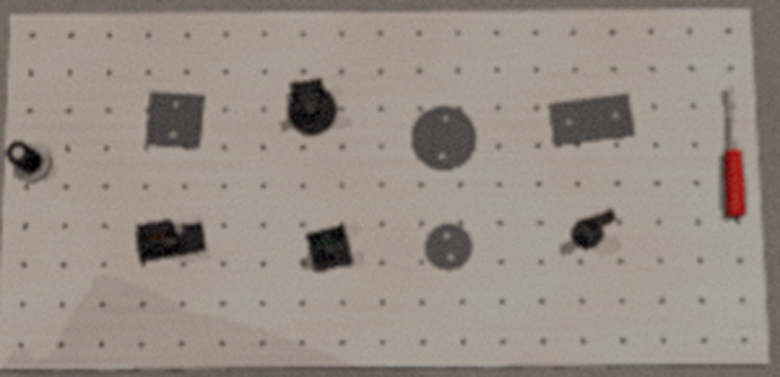

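View pics/sidec.png

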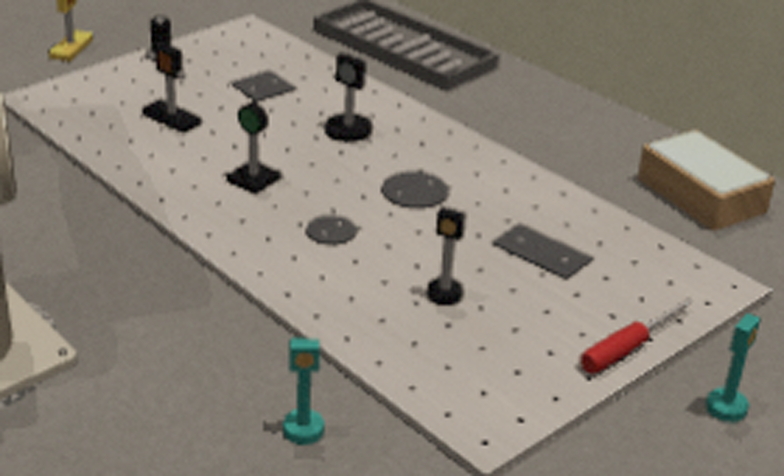

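The crops confirm the black slide (amber glass), mirror, lens (green glass) and pinhole (brass) on the board, and the two-view heights agree with the text (z ≈ 11–13 mm).

```bash
python3 - <<'E'
from h import *
from scipy.spatial.transform import Rotation as R
o=get_obs();print(o["clock"],o["eef_pos"],o["joint_pos"],o["grip_width"])
m=R.from_quat(o["tool_rot"]).as_matrix();print(m.round(3));y=m[:,1];print("yaw of closing line",np.degrees(np.arctan2(y[1],y[0])))
E
```

```text
1.2 [0.21014823 0.45368805 0.19851345] [ 1.13702410e+00  2.40586358e-01  5.00044145e-03  1.33521149e+00
 -6.40259450e-06  1.57078073e+00] 0.08503394240384002
[[-0.907  0.42   0.   ]
 [ 0.42   0.907 -0.   ]
 [-0.    -0.    -1.   ]]
yaw of closing line 65.14757563967376
```

Call:
drive_tool --increments '[[[15,-25,0],[0,0,7],1],[[25,-40,0],[0,0,7],1]]'

```text
clock: 1.37
eef_pos: [0.2451, 0.3974, 0.1982]
tool_rot: [0.095, 0.996, 0.0, -0.0]
ft_force: [0.9, 0.0, -1.0]
grip_width: 0.0854
grasp_force: 0.0
```

```bash
cat > st.py <<'E'
from h import *
from scipy.spatial.transform import Rotation as R
o=get_obs()
m=R.from_quat(o["tool_rot"]).as_matrix();y=m[:,1]
print(round(o["clock"],2),"tcp",(o["eef_pos"]*1000).round(1) if hasattr(o["eef_pos"],"shape") else np.round(np.array(o["eef_pos"])*1000,1),"yaw",round(float(np.degrees(np.arctan2(y[1],y[0]))),1),"tilt",m[:,2].round(3),"j",np.round(o["joint_pos"],2),"w",round(o["grip_width"]*1000,1),"gf",o["grasp_force"],np.round(o["ft_force"],1))
E
python3 st.py
```

```text
1.37 tcp [245.1 397.4 198.2] yaw 79.2 tilt [-0.     0.001 -1.   ] j [ 1.02  0.17 -0.08  1.32  0.    1.21] w 85.4 gf 0.0 [ 0.9  0.  -1. ]
```

Call:
drive_tool --increments '[[[20,-32,0],[0,0,-6.5],1],[[20,-32,0],[0,0,-6.5],1],[[20,-32,0],[0,0,-6.5],1],[[20,-32,0],[0,0,-6.5],1],[[20,-32,0],[0,0,-6.5],1],[[20,-32,0],[0,0,-6.5],1],[[20,-32,0],[0,0,-6.5],1],[[20,-32,0],[0,0,-6.5],1]]'

```text
clock: 2.03
eef_pos: [0.4063, 0.1386, 0.1988]
tool_rot: [0.528, 0.849, 0.0, 0.0]
ft_force: [0.7, 0.4, -0.3]
grip_width: 0.0856
grasp_force: 0.0
```

Call:
drive_tool --increments '[[[20,-32,0],[0,0,-6.5],1],[[10,-16,0],[0,0,-6.5],1],[[0,0,0],[0,0,0],1],[[0,0,0],[0,0,0],1]]'

```text
clock: 2.37
eef_pos: [0.4358, 0.0915, 0.1984]
tool_rot: [0.619, 0.785, -0.0, -0.0]
ft_force: [0.5, -0.4, -0.0]
grip_width: 0.0855
grasp_force: 0.0
```

```bash
python3 st.py
```

```text
2.37 tcp [435.8  91.5 198.4] yaw 13.5 tilt [-0.  0. -1.] j [ 0.21  0.13 -0.13  1.31  0.    1.54] w 85.5 gf 0.0 [ 0.5 -0.4 -0. ]
```

Call:
drive_tool --increments '[[[13,-24.5,-10],[0,0,-1],1],[[0,0,-25],[0,0,0],1],[[0,0,-25],[0,0,0],1],[[0,0,-25],[0,0,0],1],[[0,0,-18],[0,0,0],1],[[0,0,-10],[0,0,0],1],[[0,0,0],[0,0,0],1],[[0,0,0],[0,0,0],1]]'

```text
clock: 3.03
eef_pos: [0.4477, 0.0688, 0.0854]
tool_rot: [0.624, 0.781, -0.0, -0.001]
ft_force: [0.6, 0.5, 0.4]
grip_width: 0.0856
grasp_force: 0.0
```

```bash
python3 st.py; python3 - <<'E'
from h import *
c=camera("side");u=proj(c,[.4485,.067,.08])[0].astype(int);save(c,"l1.png",(u[0]-60,u[1]-60,u[0]+60,u[1]+60),5)
E
```

```text
3.03 tcp [447.7  68.8  85.4] yaw 12.7 tilt [-0.001  0.    -1.   ] j [ 0.15  0.24 -0.31  1.02  0.    1.5 ] w 85.6 gf 0.0 [0.6 0.5 0.4]
```

View pics/l1.png

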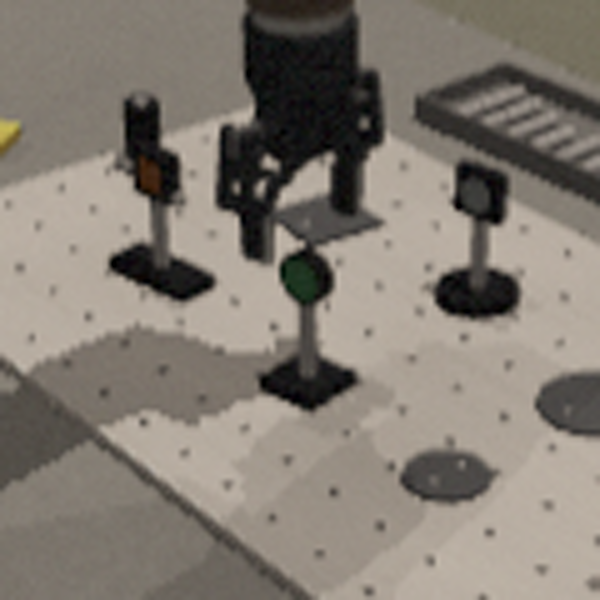

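```bash
python3 st.py; python3 - <<'E'
from h import *
c=camera("side");u=proj(c,[.4485,.067,.08])[0].astype(int)
o=get_obs();t=np.array(o["eef_pos"])
d=np.array([np.cos(np.radians(12.7)),np.sin(np.radians(12.7)),0])
im=c["image"].copy()
big=cv2.resize(im[u[1]-60:u[1]+60,u[0]-60:u[0]+60],None,fx=5,fy=5,interpolation=cv2.INTER_CUBIC)
def dot(p,col):
    q=(proj(c,p)[0]-(u-60)+.5)*5;print(q.round());cv2.circle(big,tuple(int(v) for v in q),4,col,-1)
dot(t,(255,0,0))
for s in(-1,1):dot(t+s*.0425*d+[0,0,.013],(0,255,0))
dot(t+[0,0,.073],(0,0,255))
k=camera("top");v=proj(k,t)[0].astype(int)
b2=cv2.resize(k["image"][v[1]-40:v[1]+40,v[0]-50:v[0]+50],None,fx=5,fy=5)
cv2.imwrite("pics/l2.png",cv2.resize(np.vstack([big[:,:500],b2])[...,::-1],None,fx=.6,fy=.6))
E
```

```text
3.08 tcp [448.6  68.8  86.1] yaw 12.7 tilt [ 0.  0. -1.] j [ 0.15  0.24 -0.31  1.02  0.    1.5 ] w 85.6 gf 0.0 [-0.9 -0.4  0.4]
[304. 295.]
[263. 302.]
[342. 256.]
[302. 200.]
```

View pics/l2.png

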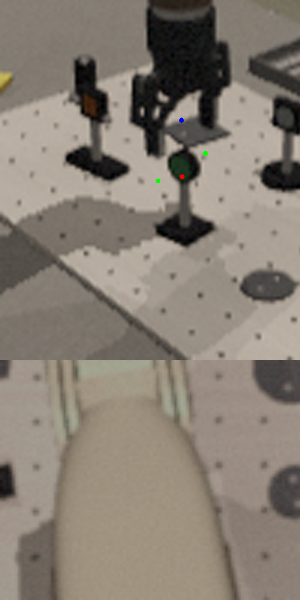

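```bash
python3 - <<'E'
from h import *
c=camera("side");t=np.array([.2101,.4537,.1985]);d=np.array([np.cos(np.radians(65.15)),np.sin(np.radians(65.15)),0])
im=cv2.imread("pics/side0.png");im=cv2.resize(im,(560,420),interpolation=cv2.INTER_AREA)
a=np.array([110,40]);big=cv2.resize(im[40:160,110:230],None,fx=5,fy=5,interpolation=cv2.INTER_CUBIC)
for p,col in((t,(0,0,255)),(t+.0425*d+[0,0,.013],(0,255,0)),(t-.0425*d+[0,0,.013],(0,255,0)),(t+[0,0,.073],(255,0,0))):
    q=(proj(c,p)[0]-a+.5)*5;print(q.round());cv2.circle(big,tuple(int(v) for v in q),5,col,-1)
cv2.imwrite("pics/s1.png",big)
E
```

```text
[269. 497.]
[267. 459.]
[267. 503.]
[255. 403.]
```

View pics/s1.png

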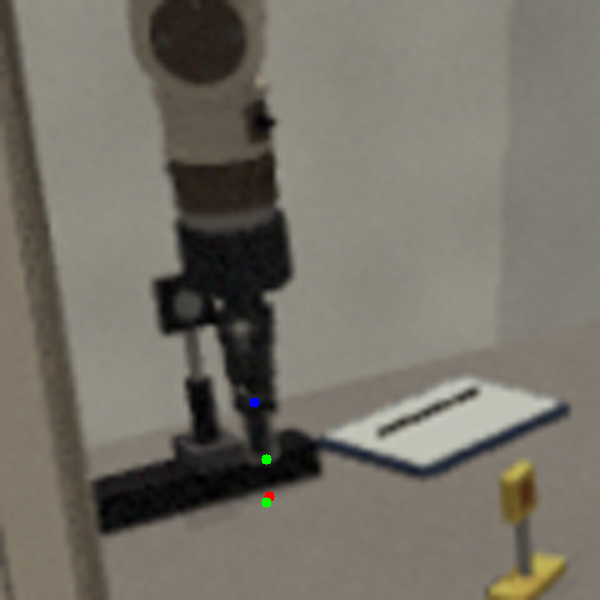

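The side view shows the finger tips about 45 px (5x crop) above where the calibration puts the reported TCP, both here and at the start. I'll close the fingers to see where they really are.

Call:
drive_tool --increments '[[[0,0,0],[0,0,0],0.5],[[0,0,0],[0,0,0],0.5],[[0,0,0],[0,0,0],0.5],[[0,0,0],[0,0,0],0.5],[[0,0,0],[0,0,0],0.3],[[0,0,0],[0,0,0],0.3],[[0,0,0],[0,0,0],0.3]]'

```text
clock: 3.82
eef_pos: [0.4486, 0.0677, 0.0855]
tool_rot: [0.625, 0.78, -0.0, -0.0]
ft_force: [0.2, -0.4, -0.0]
grip_width: 0.0259
grasp_force: 0.0
```

```bash
cat > look.py <<'E'
import sys
from h import *
c=camera("side");o=get_obs();t=np.array(o["eef_pos"]);u=proj(c,t)[0].astype(int)
big=cv2.resize(c["image"][u[1]-50:u[1]+50,u[0]-50:u[0]+50],None,fx=6,fy=6,interpolation=cv2.INTER_CUBIC)
q=(proj(c,t)[0]-(u-50)+.5)*6;cv2.circle(big,tuple(int(v) for v in q),4,(255,0,0),-1)
cv2.imwrite("pics/"+sys.argv[1],big[...,::-1])
E
python3 st.py;python3 look.py l3.png
```

```text
3.82 tcp [448.6  67.7  85.5] yaw 12.6 tilt [-0. -0. -1.] j [ 0.15  0.24 -0.31  1.02 -0.    1.5 ] w 25.9 gf 0.0 [ 0.2 -0.4 -0. ]
```

View pics/l3.png

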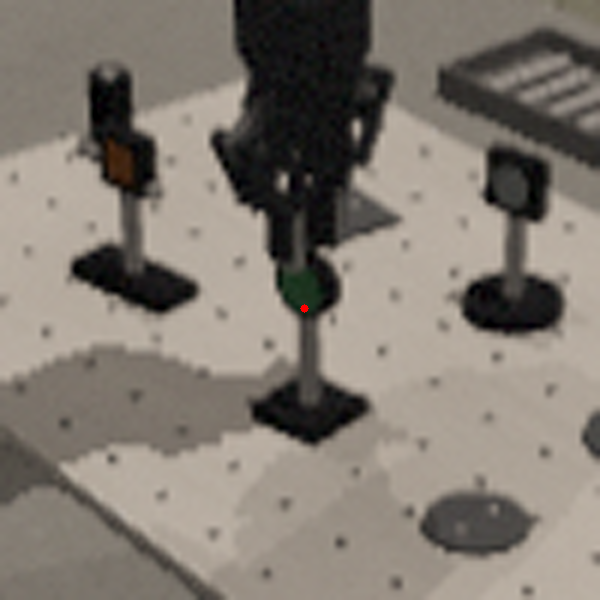

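The fingers line up laterally, but their tips sit above the ring, so the tool is about 36 mm shorter than reported. Going down 30 mm keeps the gripper body clear of the head whether or not that is true.

Call:
drive_tool --increments '[[[0,0,0],[0,0,0],1],[[0,0,0],[0,0,0],1],[[0,0,0],[0,0,0],1],[[0,0,0],[0,0,0],1],[[0,0,0],[0,0,0],1],[[0,0,-15],[0,0,0],1],[[0,0,-15],[0,0,0],1],[[0,0,0],[0,0,0],1]]'

```text
clock: 4.53
eef_pos: [0.4464, 0.0675, 0.0533]
tool_rot: [0.625, 0.78, -0.002, -0.002]
ft_force: [-0.4, -0.4, -0.3]
grip_width: 0.0852
grasp_force: 0.0
```

Call:
drive_tool --increments '[[[0,0,0],[0,0,0],0.5],[[0,0,0],[0,0,0],0.5],[[0,0,0],[0,0,0],0.5],[[0,0,0],[0,0,0],0.5],[[0,0,0],[0,0,0],0.3],[[0,0,0],[0,0,0],0.3],[[0,0,0],[0,0,0],0.3]]'

```text
clock: 5.12
eef_pos: [0.4488, 0.0678, 0.0558]
tool_rot: [0.625, 0.78, 0.0, 0.0]
ft_force: [-0.5, 0.7, -0.6]
grip_width: 0.0255
grasp_force: 0.0
```

```bash
python3 st.py;python3 look.py l4.png
```

```text
5.12 tcp [448.8  67.8  55.8] yaw 12.6 tilt [ 0.001  0.    -1.   ] j [ 0.15  0.27 -0.36  0.94  0.    1.5 ] w 25.5 gf 0.0 [-0.5  0.7 -0.6]
```

View pics/l4.png

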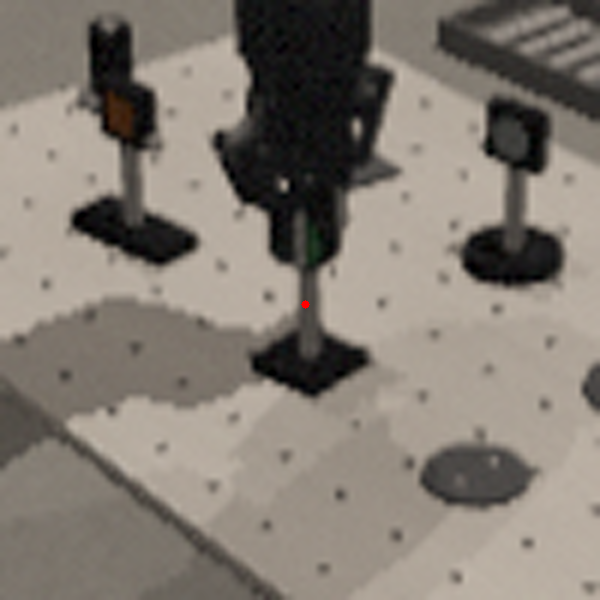

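The fingers now straddle the ring, tips near its lower part at (300,255) in the crop, which confirms an offset of about 35 mm in height. I'll go 6 mm lower and grip.

Call:
drive_tool --increments '[[[0,0,-6],[0,0,0],0.3],[[0,0,0],[0,0,0],0],[[0,0,0],[0,0,0],0],[[0,0,0],[0,0,0],0],[[0,0,0],[0,0,0],0],[[0,0,0],[0,0,0],0]]'

```text
clock: 5.67
eef_pos: [0.4481, 0.0677, 0.0491]
tool_rot: [0.625, 0.78, -0.0, -0.0]
ft_force: [2.2, -1.2, -3.2]
grip_width: 0.0133
grasp_force: 58.4
```

Call:
drive_tool --increments '[[[0,0,8],[0,0,0],0],[[0,0,16],[0,0,0],0],[[0,0,16],[0,0,0],0],[[0,0,5],[0,0,0],0],[[0,0,0],[0,0,0],0]]'

```text
clock: 6.08
eef_pos: [0.4503, 0.0681, 0.0964]
tool_rot: [0.625, 0.78, 0.002, 0.001]
ft_force: [0.4, -0.0, -3.3]
grip_width: 0.0134
grasp_force: 58.8
```

```bash
python3 st.py;python3 look.py l5.png
```

```text
6.08 tcp [450.3  68.1  96.4] yaw 12.6 tilt [ 0.004  0.001 -1.   ] j [ 0.15  0.22 -0.3   1.05  0.    1.5 ] w 13.4 gf 58.84270191192627 [ 0.4 -0.  -3.3]
```

View pics/l5.png

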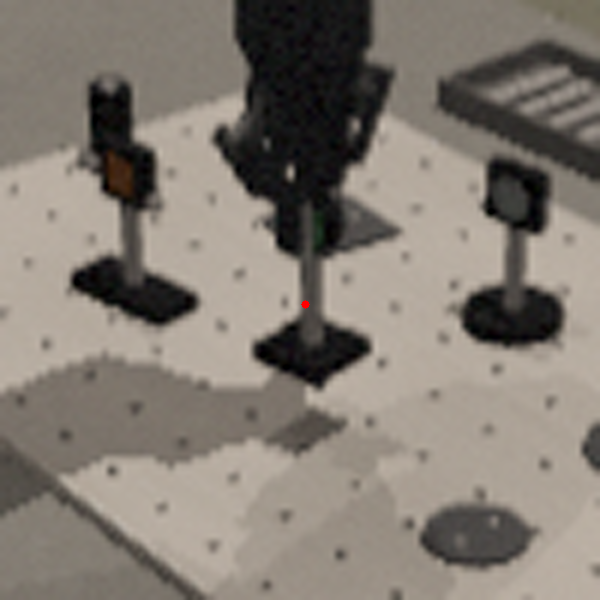

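Call:
drive_tool --increments '[[[8,10,0],[0,0,-1],0],[[15,17.5,0],[0,0,-2],0],[[18,21,0],[0,0,-2],0],[[18,21,0],[0,0,-2],0],[[18,21,0],[0,0,-2],0],[[18,21,0],[0,0,-2],0],[[18,21,0],[0,0,-2],0],[[18,21,0],[0,0,-2],0]]'

```text
clock: 6.8
eef_pos: [0.5793, 0.222, 0.0927]
tool_rot: [0.723, 0.691, -0.001, -0.001]
ft_force: [0.5, -0.2, -3.6]
grip_width: 0.0134
grasp_force: 58.9
```

Call:
drive_tool --increments '[[[15,18,0],[0,0,-2],0],[[12,14,0],[0,0,0],0],[[8,10,0],[0,0,0],0],[[0,0,0],[0,0,0],0],[[0,0,0],[0,0,0],0],[[0,0,0],[0,0,0],0]]'

```text
clock: 7.3
eef_pos: [0.6133, 0.2624, 0.093]
tool_rot: [0.734, 0.679, -0.002, -0.0]
ft_force: [-0.1, 0.2, -3.3]
grip_width: 0.0133
grasp_force: 59.2
```

```bash
python3 st.py
```

```text
7.3 tcp [613.3 262.4  93. ] yaw -4.4 tilt [-0.003 -0.002 -1.   ] j [ 0.4   0.63  0.34  1.28 -0.    2.05] w 13.3 gf 59.24584150314331 [-0.1  0.2 -3.3]
```

Call:
drive_tool --increments '[[[3,2,-8],[0,0,0],0],[[0,0,-14],[0,0,0],0],[[0,0,-9],[0,0,0],0],[[0,0,-4],[0,0,0],0],[[0,0,0],[0,0,0],0],[[0,0,0],[0,0,0],0]]'

```text
clock: 7.8
eef_pos: [0.6173, 0.2649, 0.0593]
tool_rot: [0.734, 0.679, -0.0, -0.0]
ft_force: [0.4, -0.0, -3.4]
grip_width: 0.0132
grasp_force: 59.2
```

Call:
drive_tool --increments '[[[0,0,-2],[0,0,0],0],[[0,0,0],[0,0,0],0],[[0,0,0],[0,0,0],0]]'

```text
clock: 8.05
eef_pos: [0.6179, 0.2654, 0.0581]
tool_rot: [0.734, 0.679, 0.0, 0.0]
ft_force: [-0.4, 0.3, -2.8]
grip_width: 0.0135
grasp_force: 59.3
```

Call:
drive_tool --increments '[[[0,0,-2],[0,0,0],0],[[0,0,0],[0,0,0],0],[[0,0,0],[0,0,0],0]]'

```text
clock: 8.3
eef_pos: [0.6175, 0.2653, 0.0555]
tool_rot: [0.734, 0.679, -0.0, -0.0]
ft_force: [0.2, -0.2, -3.5]
grip_width: 0.013
grasp_force: 59.3
```

```bash
python3 st.py
```

```text
8.3 tcp [617.5 265.3  55.5] yaw -4.4 tilt [-0. -0. -1.] j [ 0.41  0.67  0.29  1.2  -0.    2.05] w 13.0 gf 59.27944242954254 [ 0.2 -0.2 -3.5]
```

Not yet touching, so I'll creep down until the wrist force unloads.

Call:
drive_tool --increments '[[[0,0,-1.5],[0,0,0],0],[[0,0,0],[0,0,0],0],[[0,0,0],[0,0,0],0]]'

```text
clock: 8.55
eef_pos: [0.6175, 0.2653, 0.0539]
tool_rot: [0.734, 0.679, -0.0, -0.0]
ft_force: [-0.3, 0.3, -3.0]
grip_width: 0.0131
grasp_force: 59.3
```

Call:
drive_tool --increments '[[[0,0,-1],[0,0,0],0],[[0,0,0],[0,0,0],0],[[0,0,0],[0,0,0],0]]'

```text
clock: 8.8
eef_pos: [0.6175, 0.2653, 0.0529]
tool_rot: [0.734, 0.679, -0.0, -0.0]
ft_force: [0.0, 0.7, -4.3]
grip_width: 0.0135
grasp_force: 59.3
```

Call:
drive_tool --increments '[[[0,0,-1],[0,0,0],0],[[0,0,0],[0,0,0],0],[[0,0,0],[0,0,0],0]]'

```text
clock: 9.05
eef_pos: [0.6177, 0.2653, 0.0528]
tool_rot: [0.734, 0.679, 0.0, 0.0]
ft_force: [-1.2, 0.0, 1.7]
grip_width: 0.0134
grasp_force: 59.9
```

```bash
python3 st.py;python3 look.py l6.png
```

```text
9.05 tcp [617.7 265.3  52.8] yaw -4.4 tilt [ 0.001  0.    -1.   ] j [0.41 0.67 0.29 1.19 0.   2.05] w 13.4 gf 59.891515374183655 [-1.2  0.   1.7]
```

View pics/l6.png

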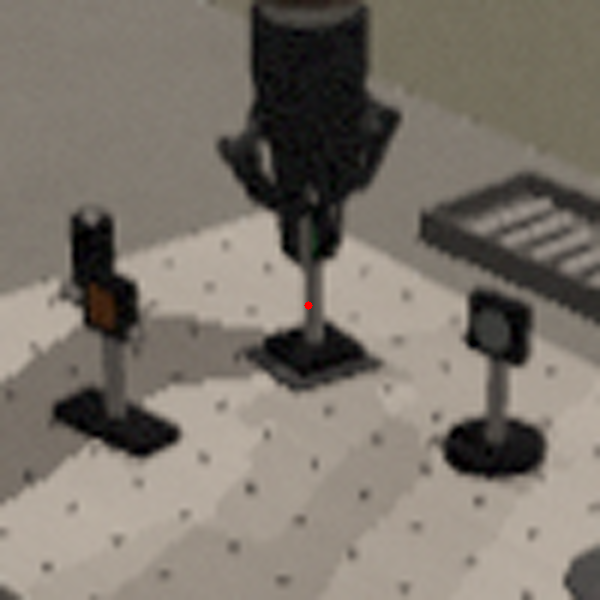

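Contact. The picture shows the square foot squared up on its plate with a border all round. I'll release and go to the mirror.

Call:
drive_tool --increments '[[[0,0,0],[0,0,0],0.6],[[0,0,0],[0,0,0],1],[[0,0,0],[0,0,0],1],[[0,0,0],[0,0,0],1],[[0,0,0],[0,0,0],1],[[0,0,0],[0,0,0],1],[[0,0,20],[0,0,0],1],[[0,0,30],[0,0,0],1]]'

```text
clock: 9.77
eef_pos: [0.6147, 0.2641, 0.0982]
tool_rot: [0.734, 0.679, -0.004, -0.001]
ft_force: [1.0, 0.5, -0.6]
grip_width: 0.0857
grasp_force: 0.0
```

Call:
drive_tool --increments '[[[0,0,30],[0,0,0],1],[[0,-20,0],[0,0,2],1],[[2,-35,0],[0,0,2],1],[[2,-35,0],[0,0,2],1],[[2,-35,0],[0,0,2],1],[[2,-30,0],[0,0,2],1],[[2,-20,0],[0,0,2],1],[[0,0,0],[0,0,0],1]]'

```text
clock: 10.43
eef_pos: [0.628, 0.0856, 0.1322]
tool_rot: [0.661, 0.751, -0.0, 0.001]
ft_force: [-0.3, 0.4, 0.0]
grip_width: 0.0856
grasp_force: 0.0
```

```bash
python3 - <<'E'
from fit import *
cs=camera("side");ct=camera("top")
for n,p0 in(("mirror",[.6275,.0895,.012,.14]),("lens",[.617,.265,.016,-.08])):
    for c in((cs,),(ct,)):
        p,f=fit(n,c,p0);print(n,np.round(p[:3]*1000,1),round(np.degrees(p[3]),1),round(f,3))
E
python3 st.py
```

```text
mirror [629.8  89.1  12. ] 16.1 0.559
mirror [627.5  89.5  12. ] -82.0 1.0
lens [617.7 260.1  16. ] -4.5 0.567
lens [611.4 260.8  16. ] 7.6 0.376
10.53 tcp [627.8  89.4 132.2] yaw 7.4 tilt [ 0.  0. -1.] j [0.14 0.54 0.28 1.31 0.   1.58] w 85.4 gf 0.0 [ 0.6  0.5 -0.1]
```

Call:
drive_tool --increments '[[[0,0,-15],[0,0,1],1],[[0,0,-25],[0,0,0],1],[[0,0,-22],[0,0,0],1],[[0,0,-14],[0,0,0],1],[[0,0,-6],[0,0,0],1],[[0,0,0],[0,0,0],1],[[0,0,0],[0,0,0],0.5],[[0,0,0],[0,0,0],0.4]]'

```text
clock: 11.2
eef_pos: [0.6287, 0.0911, 0.0515]
tool_rot: [0.652, 0.758, 0.001, 0.001]
ft_force: [0.1, 0.1, 0.4]
grip_width: 0.0638
grasp_force: 0.0
```

Call:
drive_tool --increments '[[[0,0,0],[0,0,0],0.4],[[0,0,0],[0,0,0],0],[[0,0,0],[0,0,0],0],[[0,0,0],[0,0,0],0],[[0,0,0],[0,0,0],0],[[0,0,0],[0,0,0],0],[[0,0,0],[0,0,0],0],[[0,0,0],[0,0,0],0]]'

```text
clock: 11.87
eef_pos: [0.6278, 0.0903, 0.0506]
tool_rot: [0.652, 0.758, 0.0, 0.0]
ft_force: [-1.1, -0.4, 2.6]
grip_width: 0.0133
grasp_force: 61.7
```

```bash
python3 st.py
```

```text
11.87 tcp [627.8  90.3  50.6] yaw 8.6 tilt [ 0.001  0.    -1.   ] j [0.14 0.6  0.15 1.13 0.   1.56] w 13.3 gf 61.66159987449646 [-1.1 -0.4  2.6]
```

Call:
drive_tool --increments '[[[0,0,8],[0,0,0],0],[[0,0,14],[0,0,0],0],[[-2,-10,8],[0,0,0],0],[[-4,-18,0],[0,0,0],0],[[-5,-22,0],[0,0,0],0],[[-5,-22,0],[0,0,0],0],[[-5,-22,0],[0,0,0],0],[[-5,-22,0],[0,0,0],0]]'

```text
clock: 12.53
eef_pos: [0.6006, -0.0274, 0.0797]
tool_rot: [0.652, 0.758, -0.001, -0.0]
ft_force: [0.7, -0.6, -2.7]
grip_width: 0.0133
grasp_force: 60.8
```

Call:
drive_tool --increments '[[[-4,-22,0],[0,0,0],0],[[-4,-18,0],[0,0,0],0],[[-2,-10,0],[0,0,0],0],[[0,-2,-8],[0,0,0],0],[[0,0,-8],[0,0,0],0],[[0,0,-4],[0,0,0],0],[[0,0,0],[0,0,0],0],[[0,0,0],[0,0,0],0]]'

```text
clock: 13.2
eef_pos: [0.5911, -0.0765, 0.059]
tool_rot: [0.652, 0.759, -0.0, -0.001]
ft_force: [0.0, 0.3, -3.0]
grip_width: 0.0135
grasp_force: 60.8
```

```bash
python3 st.py
```

```text
13.2 tcp [591.1 -76.5  59. ] yaw 8.7 tilt [-0.002  0.    -1.   ] j [-0.13  0.52  0.04  1.1   0.    1.29] w 13.5 gf 60.80321788787842 [ 0.   0.3 -3. ]
```

Call:
drive_tool --increments '[[[0,-2,-2.5],[0,0,0],0],[[0,0,-1],[0,0,0],0],[[0,0,0],[0,0,0],0],[[0,0,0],[0,0,0],0]]'

```text
clock: 13.53
eef_pos: [0.5917, -0.0795, 0.0566]
tool_rot: [0.652, 0.758, 0.0, 0.0]
ft_force: [0.4, -0.6, -3.1]
grip_width: 0.0131
grasp_force: 60.9
```

Call:
drive_tool --increments '[[[0,0,-1],[0,0,0],0],[[0,0,0],[0,0,0],0],[[0,0,0],[0,0,0],0]]'

```text
clock: 13.78
eef_pos: [0.5916, -0.0797, 0.0556]
tool_rot: [0.652, 0.758, 0.0, 0.0]
ft_force: [-0.3, -0.5, -3.0]
grip_width: 0.013
grasp_force: 60.9
```

Call:
drive_tool --increments '[[[0,0,-1],[0,0,0],0],[[0,0,0],[0,0,0],0],[[0,0,0],[0,0,0],0]]'

```text
clock: 14.03
eef_pos: [0.5917, -0.0798, 0.0546]
tool_rot: [0.652, 0.758, 0.0, 0.0]
ft_force: [0.8, 0.3, -2.3]
grip_width: 0.0129
grasp_force: 60.9
```

Call:
drive_tool --increments '[[[0,0,-0.8],[0,0,0],0],[[0,0,0],[0,0,0],0],[[0,0,0],[0,0,0],0]]'

```text
clock: 14.28
eef_pos: [0.5917, -0.0798, 0.0546]
tool_rot: [0.652, 0.758, 0.0, 0.0]
ft_force: [-2.8, -0.0, 3.0]
grip_width: 0.0133
grasp_force: 61.8
```

Call:
drive_tool --increments '[[[0,0,0],[0,0,0],0.6],[[0,0,0],[0,0,0],1],[[0,0,0],[0,0,0],1],[[0,0,0],[0,0,0],1],[[0,0,0],[0,0,0],1],[[0,0,0],[0,0,0],1],[[0,0,20],[0,0,0],1],[[0,0,30],[0,0,0],1]]'

```text
clock: 14.95
eef_pos: [0.5885, -0.0793, 0.1005]
tool_rot: [0.652, 0.758, -0.002, -0.003]
ft_force: [-0.2, 0.3, -0.9]
grip_width: 0.0855
grasp_force: 0.0
```

Call:
drive_tool --increments '[[[0,0,30],[0,0,0],1],[[-12,-17,0],[0,0,2],1],[[-20,-28,0],[0,0,3],1],[[-20,-28,0],[0,0,3],1],[[-20,-28,0],[0,0,3],1],[[-20,-28,0],[0,0,3],1],[[-20,-28,0],[0,0,2],1],[[-14,-21,0],[0,0,0],1]]'

```text
clock: 15.62
eef_pos: [0.4637, -0.2595, 0.1339]
tool_rot: [0.541, 0.841, -0.0, -0.0]
ft_force: [1.5, -0.1, 1.0]
grip_width: 0.0854
grasp_force: 0.0
```

Call:
drive_tool --increments '[[[0,0,0],[0,0,0],1],[[0,0,0],[0,0,0],1]]'

```text
clock: 15.78
eef_pos: [0.4649, -0.2588, 0.1339]
tool_rot: [0.542, 0.841, 0.0, 0.0]
ft_force: [0.2, -0.6, 0.6]
grip_width: 0.0851
grasp_force: 0.0
```

```bash
python3 st.py; python3 - <<'E'
from fit import *
cs=camera("side");ct=camera("top");save(cs,"m1.png",(230,140,410,290),4)
for n,p0 in(("mirror",[.5915,-.08,.016,.14]),("pinhole",[.4655,-.258,.012,.44]),("lens",[.617,.265,.016,-.08])):
    for c in((cs,),(ct,)):
        p,f=fit(n,c,p0);print(n,np.round(p[:3]*1000,1),round(np.degrees(p[3]),1),round(f,3))
E
```

```text
15.78 tcp [ 464.9 -258.8  133.9] yaw 24.4 tilt [ 0.  0. -1.] j [-0.51  0.34 -0.03  1.2   0.    0.64] w 85.1 gf 0.0 [ 0.2 -0.6  0.6]
mirror [592.  -85.4  16. ] 15.9 0.583
mirror [581.8 -79.6  16. ] 37.1 0.302
pinhole [ 465.2 -259.7   12. ] 30.3 0.505
pinhole [ 437.  -228.2   12. ] 78.6 0.453
lens [617.7 260.   16. ] -4.6 0.501
lens [610.8 261.   16. ] 10.4 0.319
```

View pics/m1.png

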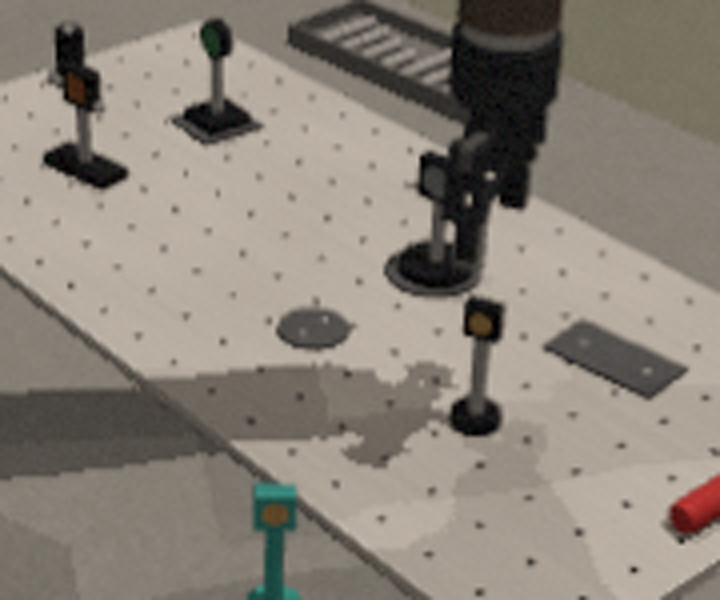

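The mirror at (430,265) and the lens at (217,118) stand centred on their plates. Next is the pinhole.

Call:
drive_tool --increments '[[[0.5,0.8,-15],[0,0,1.5],1],[[0,0,-25],[0,0,0],1],[[0,0,-22],[0,0,0],1],[[0,0,-13],[0,0,0],1],[[0,0,-6],[0,0,0],1],[[0,0,0],[0,0,0],1],[[0,0,0],[0,0,0],0.5],[[0,0,0],[0,0,0],0.4]]'

```text
clock: 16.55
eef_pos: [0.4674, -0.257, 0.0539]
tool_rot: [0.529, 0.849, 0.0, 0.001]
ft_force: [0.6, -0.0, 0.3]
grip_width: 0.0637
grasp_force: 0.0
```

Call:
drive_tool --increments '[[[0,0,0],[0,0,0],0.4],[[0,0,0],[0,0,0],0],[[0,0,0],[0,0,0],0],[[0,0,0],[0,0,0],0],[[0,0,0],[0,0,0],0],[[0,0,0],[0,0,0],0],[[0,0,0],[0,0,0],0],[[0,0,0],[0,0,0],0]]'

```text
clock: 17.22
eef_pos: [0.4664, -0.2574, 0.0533]
tool_rot: [0.53, 0.848, -0.0, 0.001]
ft_force: [-1.2, -1.1, 5.8]
grip_width: 0.0134
grasp_force: 60.7
```

```bash
python3 st.py
```

```text
17.22 tcp [ 466.4 -257.4   53.3] yaw 26.1 tilt [ 0.001 -0.001 -1.   ] j [-0.5   0.41 -0.15  1.01 -0.    0.61] w 13.4 gf 60.73641300201416 [-1.2 -1.1  5.8]
```

Call:
drive_tool --increments '[[[0,0,8],[0,0,0],0],[[0,0,14],[0,0,0],0],[[-1,10,8],[0,0,-2],0],[[-2,18,0],[0,0,-2],0],[[-2,22,0],[0,0,-2],0],[[-2,22,0],[0,0,-2],0],[[-2,22,0],[0,0,-2],0],[[-2,22,0],[0,0,-2],0]]'

```text
clock: 17.88
eef_pos: [0.454, -0.1394, 0.0822]
tool_rot: [0.616, 0.788, -0.0, -0.001]
ft_force: [1.3, 0.1, -2.8]
grip_width: 0.0132
grasp_force: 59.7
```

Call:
drive_tool --increments '[[[-2,22,0],[0,0,-2],0],[[-2,18,0],[0,0,-2],0],[[0,12,0],[0,0,0],0],[[0,6,-8],[0,0,0],0],[[0,0,-8],[0,0,0],0],[[0,0,-4],[0,0,0],0],[[0,0,0],[0,0,0],0],[[0,0,0],[0,0,0],0]]'

```text
clock: 18.55
eef_pos: [0.4504, -0.0835, 0.0619]
tool_rot: [0.643, 0.766, -0.001, -0.001]
ft_force: [0.1, -0.8, -2.6]
grip_width: 0.0129
grasp_force: 59.6
```

```bash
python3 st.py
```

```text
18.55 tcp [450.4 -83.5  61.9] yaw 10.0 tilt [-0.002  0.    -1.   ] j [-0.18  0.27 -0.33  0.97 -0.    1.21] w 12.9 gf 59.553449749946594 [ 0.1 -0.8 -2.6]
```

Call:
drive_tool --increments '[[[0.5,0.7,-2.5],[0,0,0],0],[[0,0,-1],[0,0,0],0],[[0,0,0],[0,0,0],0],[[0,0,0],[0,0,0],0]]'

```text
clock: 18.88
eef_pos: [0.4516, -0.0825, 0.0593]
tool_rot: [0.643, 0.766, 0.0, 0.0]
ft_force: [-0.6, -0.9, -3.0]
grip_width: 0.0133
grasp_force: 59.7
```

Call:
drive_tool --increments '[[[0,0,-1],[0,0,0],0],[[0,0,0],[0,0,0],0],[[0,0,0],[0,0,0],0]]'

```text
clock: 19.13
eef_pos: [0.4516, -0.0822, 0.0583]
tool_rot: [0.642, 0.766, 0.0, 0.0]
ft_force: [0.4, -0.6, -1.9]
grip_width: 0.0133
grasp_force: 59.7
```

Call:
drive_tool --increments '[[[0,0,-1],[0,0,0],0],[[0,0,0],[0,0,0],0],[[0,0,0],[0,0,0],0]]'

```text
clock: 19.38
eef_pos: [0.4518, -0.0822, 0.0573]
tool_rot: [0.642, 0.766, 0.0, 0.0]
ft_force: [0.8, 0.4, -1.6]
grip_width: 0.0135
grasp_force: 59.7
```

Call:
drive_tool --increments '[[[0,0,-1],[0,0,0],0],[[0,0,0],[0,0,0],0],[[0,0,0],[0,0,0],0]]'

```text
clock: 19.63
eef_pos: [0.4519, -0.0823, 0.0572]
tool_rot: [0.642, 0.766, 0.0, 0.0]
ft_force: [-2.9, 0.2, 5.6]
grip_width: 0.0128
grasp_force: 60.9
```

Call:
drive_tool --increments '[[[0,0,0],[0,0,0],0.6],[[0,0,0],[0,0,0],1],[[0,0,0],[0,0,0],1],[[0,0,0],[0,0,0],1],[[0,0,0],[0,0,0],1],[[0,0,0],[0,0,0],1],[[0,0,20],[0,0,0],1],[[0,0,30],[0,0,0],1]]'

```text
clock: 20.3
eef_pos: [0.4486, -0.0817, 0.104]
tool_rot: [0.642, 0.766, -0.002, -0.003]
ft_force: [0.2, -0.7, -0.3]
grip_width: 0.0851
grasp_force: 0.0
```

Call:
drive_tool --increments '[[[0,0,30],[0,0,0],1],[[0,20,0],[0,0,0],1],[[1,35,0],[0,0,0],1],[[1,35,0],[0,0,0],1],[[1,35,0],[0,0,0],1],[[1,35,0],[0,0,0],1],[[1,35,0],[0,0,0],1],[[1,35,0],[0,0,0],1]]'

```text
clock: 20.97
eef_pos: [0.4574, 0.1495, 0.1363]
tool_rot: [0.642, 0.766, 0.0, 0.0]
ft_force: [1.0, -0.6, -0.0]
grip_width: 0.0854
grasp_force: 0.0
```

Call:
drive_tool --increments '[[[0,35,0],[0,0,0],1],[[0,35,0],[0,0,0],1],[[0,30,0],[0,0,0],1],[[0,18,0],[0,0,0],1],[[0,0,0],[0,0,0],1],[[0,0,0],[0,0,0],1]]'

```text
clock: 21.47
eef_pos: [0.4572, 0.2664, 0.1358]
tool_rot: [0.641, 0.767, -0.001, 0.0]
ft_force: [-0.4, -0.6, -0.6]
grip_width: 0.0853
grasp_force: 0.0
```

```bash
python3 st.py; python3 - <<'E'
from fit import *
cs=camera("side")
for n,p0 in(("pinhole",[.451,-.083,.016,.17]),("slide",[.458,.266,.012,.17])):
    p,f=fit(n,(cs,),p0);print(n,np.round(p[:3]*1000,1),round(np.degrees(p[3]),1),round(f,3))
E
```

```text
21.47 tcp [457.2 266.4 135.8] yaw 10.2 tilt [-0.001 -0.001 -1.   ] j [ 0.53  0.33 -0.03  1.2  -0.    1.92] w 85.3 gf 0.0 [-0.4 -0.6 -0.6]
pinhole [451.  -86.1  16. ] 0.6 0.263
slide [459.6 265.8  12. ] 9.2 0.494
```

Call:
drive_tool --increments '[[[0.8,0,-15],[0,0,-0.5],1],[[0,0,-25],[0,0,0],1],[[0,0,-25],[0,0,0],1],[[0,0,-14],[0,0,0],1],[[0,0,-6],[0,0,0],1],[[0,0,0],[0,0,0],1],[[0,0,0],[0,0,0],0.5],[[0,0,0],[0,0,0],0.4]]'

```text
clock: 22.18
eef_pos: [0.4595, 0.2658, 0.0526]
tool_rot: [0.646, 0.763, 0.001, 0.0]
ft_force: [0.1, 0.0, 0.3]
grip_width: 0.0635
grasp_force: 0.0
```

Call:
drive_tool --increments '[[[0,0,0],[0,0,0],0.4],[[0,0,0],[0,0,0],0],[[0,0,0],[0,0,0],0],[[0,0,0],[0,0,0],0],[[0,0,0],[0,0,0],0],[[0,0,0],[0,0,0],0],[[0,0,0],[0,0,0],0],[[0,0,0],[0,0,0],0]]'

```text
clock: 22.85
eef_pos: [0.4583, 0.266, 0.0518]
tool_rot: [0.646, 0.764, 0.0, -0.0]
ft_force: [-3.1, -0.5, 5.5]
grip_width: 0.0135
grasp_force: 59.4
```

```bash
python3 st.py
```

```text
22.85 tcp [458.3 266.   51.8] yaw 9.6 tilt [ 0.  0. -1.] j [ 0.53  0.41 -0.16  1.    0.    1.93] w 13.5 gf 59.381550550460815 [-3.1 -0.5  5.5]
```

Call:
drive_tool --increments '[[[0,0,8],[0,0,0],0],[[0,0,16],[0,0,0],0],[[0,0,16],[0,0,0],0],[[3,-14,5],[0,0,0],0],[[6,-25,0],[0,0,0],0],[[6,-28,0],[0,0,0],0],[[6,-28,0],[0,0,0],0],[[6,-28,0],[0,0,0],0]]'

```text
clock: 23.52
eef_pos: [0.4851, 0.1416, 0.0959]
tool_rot: [0.645, 0.764, -0.001, -0.0]
ft_force: [-0.3, -0.1, -3.5]
grip_width: 0.0132
grasp_force: 58.6
```

Call:
drive_tool --increments '[[[6,-28,0],[0,0,0],0],[[6,-28,0],[0,0,0],0],[[6,-28,0],[0,0,0],0],[[6,-28,0],[0,0,0],0],[[6,-28,0],[0,0,0],0],[[0,-20,0],[0,0,0],0],[[0,-8,0],[0,0,0],0],[[0,0,0],[0,0,0],0]]'

```text
clock: 24.18
eef_pos: [0.5149, -0.027, 0.0958]
tool_rot: [0.647, 0.763, -0.001, -0.0]
ft_force: [0.3, 0.5, -2.7]
grip_width: 0.0133
grasp_force: 58.6
```

```bash
python3 st.py
```

```text
24.18 tcp [514.9 -27.   95.8] yaw 9.4 tilt [-0.001 -0.    -1.   ] j [-0.05  0.34 -0.14  1.1  -0.    1.35] w 13.3 gf 58.62974166870117 [ 0.3  0.5 -2.7]
```

Call:
drive_tool --increments '[[[0,-14,0],[0,0,0],0],[[0,-24,0],[0,0,0],0],[[0,-28,0],[0,0,0],0],[[0,-28,0],[0,0,0],0],[[0,-28,0],[0,0,0],0],[[4,-20,0],[0,0,-1],0],[[12,-20,0],[0,0,-0.6],0],[[18,-20,0],[0,0,0],0]]'

```text
clock: 24.85
eef_pos: [0.5484, -0.2066, 0.0959]
tool_rot: [0.656, 0.755, -0.0, -0.001]
ft_force: [0.7, 0.9, -2.3]
grip_width: 0.0136
grasp_force: 58.8
```

Call:
drive_tool --increments '[[[20,-20,0],[0,0,0],0],[[20,-18,0],[0,0,0],0],[[14,-13,0],[0,0,0],0],[[8,-8,-8],[0,0,0],0],[[2,0,-14],[0,0,0],0],[[0,0,-8],[0,0,0],0],[[0,0,0],[0,0,0],0],[[0,0,0],[0,0,0],0]]'

```text
clock: 25.52
eef_pos: [0.6124, -0.2645, 0.065]
tool_rot: [0.656, 0.755, -0.0, -0.002]
ft_force: [0.3, 0.3, -3.7]
grip_width: 0.0135
grasp_force: 58.8
```

```bash
python3 st.py
```

```text
25.52 tcp [ 612.4 -264.5   65. ] yaw 8.0 tilt [-0.003  0.002 -1.   ] j [-0.41  0.65  0.29  1.22  0.    1.02] w 13.5 gf 58.7623393535614 [ 0.3  0.3 -3.7]
```

Call:
drive_tool --increments '[[[0,-3,-4],[0,0,0],0],[[0,0,-2.5],[0,0,0],0],[[0,0,0],[0,0,0],0],[[0,0,0],[0,0,0],0]]'

```text
clock: 25.85
eef_pos: [0.6133, -0.2692, 0.0601]
tool_rot: [0.656, 0.755, 0.0, 0.0]
ft_force: [-0.3, 0.5, -2.4]
grip_width: 0.0136
grasp_force: 58.9
```

Call:
drive_tool --increments '[[[0,0,-1.2],[0,0,0],0],[[0,0,0],[0,0,0],0],[[0,0,0],[0,0,0],0]]'

```text
clock: 26.1
eef_pos: [0.6134, -0.2692, 0.0587]
tool_rot: [0.656, 0.755, 0.0, 0.0]
ft_force: [-0.4, -0.6, -2.6]
grip_width: 0.0136
grasp_force: 58.9
```

Call:
drive_tool --increments '[[[0,0,-1],[0,0,0],0],[[0,0,0],[0,0,0],0],[[0,0,0],[0,0,0],0]]'

```text
clock: 26.35
eef_pos: [0.6133, -0.2691, 0.0574]
tool_rot: [0.656, 0.755, -0.0, -0.0]
ft_force: [0.0, 0.3, -2.9]
grip_width: 0.0134
grasp_force: 58.9
```

```bash
python3 st.py
```

```text
26.35 tcp [ 613.3 -269.1   57.4] yaw 8.0 tilt [-0.  0. -1.] j [-0.41  0.66  0.29  1.2  -0.    1.02] w 13.4 gf 58.94447565078735 [ 0.   0.3 -2.9]
```

Call:
drive_tool --increments '[[[0,0,-1],[0,0,0],0],[[0,0,0],[0,0,0],0],[[0,0,0],[0,0,0],0]]'

```text
clock: 26.6
eef_pos: [0.6133, -0.2692, 0.0564]
tool_rot: [0.656, 0.755, -0.0, -0.0]
ft_force: [-0.9, -0.1, -3.2]
grip_width: 0.0137
grasp_force: 58.9
```

Call:
drive_tool --increments '[[[0,0,-0.8],[0,0,0],0],[[0,0,0],[0,0,0],0],[[0,0,0],[0,0,0],0]]'

```text
clock: 26.85
eef_pos: [0.6135, -0.2693, 0.0559]
tool_rot: [0.656, 0.755, 0.0, 0.0]
ft_force: [1.0, 0.3, -1.6]
grip_width: 0.0134
grasp_force: 59.1
```

Touching now. I'll release, withdraw and swing the arm out of the top view.

Call:
drive_tool --increments '[[[0,0,-0.5],[0,0,0],0],[[0,0,0],[0,0,0],0],[[0,0,0],[0,0,0],0.6],[[0,0,0],[0,0,0],1],[[0,0,0],[0,0,0],1],[[0,0,0],[0,0,0],1],[[0,0,0],[0,0,0],1],[[0,0,0],[0,0,0],1]]'

```text
clock: 27.52
eef_pos: [0.6134, -0.2692, 0.0553]
tool_rot: [0.656, 0.755, 0.0, 0.0]
ft_force: [0.2, 0.6, -0.1]
grip_width: 0.0838
grasp_force: 0.0
```

Call:
drive_tool --increments '[[[0,0,20],[0,0,0],1],[[0,0,30],[0,0,0],1],[[0,0,35],[0,0,0],1],[[-20,-5,20],[0,0,0],1],[[-35,-10,0],[0,0,0],1],[[-38,-12,0],[0,0,0],1],[[-38,-12,0],[0,0,0],1],[[-38,-12,0],[0,0,0],1]]'

```text
clock: 28.18
eef_pos: [0.4429, -0.3203, 0.1604]
tool_rot: [0.656, 0.755, -0.0, 0.0]
ft_force: [-0.2, -1.1, 0.3]
grip_width: 0.0859
grasp_force: 0.0
```

Call:
drive_tool --increments '[[[-38,-12,0],[0,0,0],1],[[-38,-12,0],[0,0,0],1],[[-38,-12,0],[0,0,0],1],[[-38,-12,0],[0,0,0],1],[[-38,-12,0],[0,0,0],1],[[-38,-12,0],[0,0,0],1],[[0,0,0],[0,0,0],1],[[0,0,0],[0,0,0],1]]'

```text
clock: 28.85
eef_pos: [0.2146, -0.3929, 0.1606]
tool_rot: [0.658, 0.753, -0.0, 0.0]
ft_force: [0.1, -0.2, 0.5]
grip_width: 0.0855
grasp_force: 0.0
```

```bash
python3 st.py; python3 - <<'E'
from fit import *
cs=camera("side");ct=camera("top")
a=cv2.resize(ct["image"][100:245,130:430],(780,377),interpolation=cv2.INTER_CUBIC)
cv2.imwrite("pics/f.png",a[...,::-1]);save(cs,"f2.png",(190,140,470,310),2.8)
E
```

```text
28.85 tcp [ 214.6 -392.9  160.6] yaw 7.7 tilt [ 0.001 -0.001 -1.   ] j [-1.07  0.16 -0.2   1.21  0.    0.37] w 85.5 gf 0.0 [ 0.1 -0.2  0.5]
```

View pics/f.png

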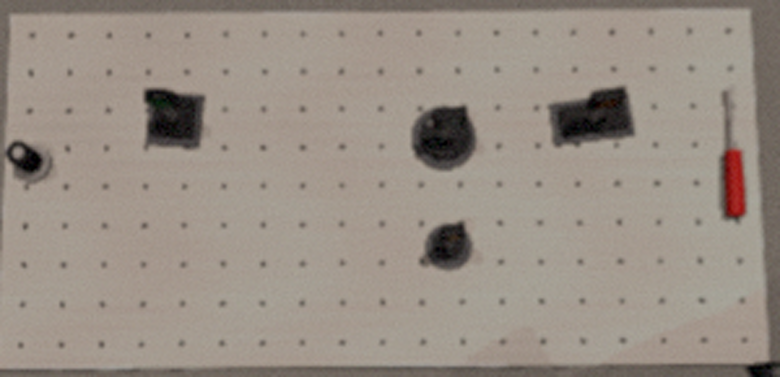

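View pics/f2.png

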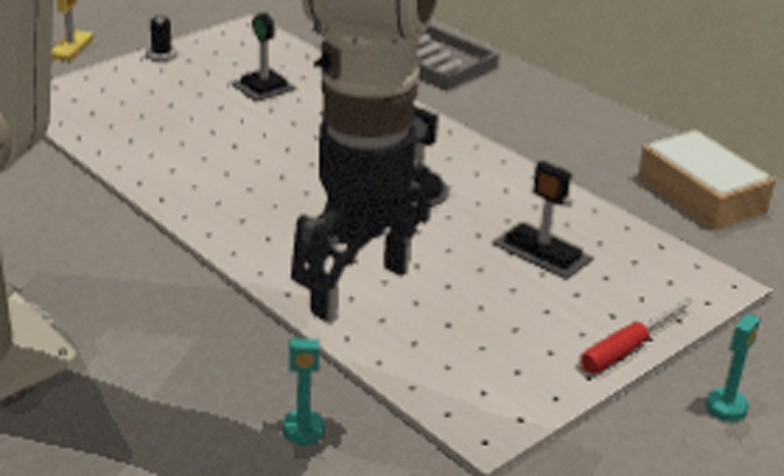

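All four optics stand on their matching plates with a border showing: lens (175,120), mirror (444,137), slide (592,117) and pinhole (449,246) in the top crop. The post holder and screwdriver have not moved.

```bash
python3 -c "
from workcell import job_done;print(job_done())"
```

```text
the job is handed in; nothing more can be done
None
```

The job is handed in, with no verdict returned: in the last pictures all four optics stand upright and centred on their matching plates, the square and oblong feet are squared up, and the post holder and screwdriver are where they started.

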